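# Fetch the square egg ring from its lidded bay

## Robot

A 6-joint arm with a two-finger parallel gripper is mounted at the origin on the work surface. World frame = base frame: x ahead of the robot, y to its left, z up, the work surface at z = 0. Lengths are in m, angles in rad, forces in N, time in s.
With the tool pointing down it reaches from about 0.375 to 0.975 m from the base axis. Payload 3.8 kg.
Tool frame: the origin (TCP) lies at the very end of the fingers, on their centre line; the grasp point (between the pads) lies 19 mm behind it; z points along the fingers, y is the line along which they close (so a half turn about z gives the same grasp; the last joint's range is limited). The gripper opens to 88 mm and grips with 3 to 60 N. Pads are 18 mm wide; open, the fingers measure 123 mm over their backs; the gripper's body (75 mm by 187 mm) begins 45 mm behind the grasp point.
Start: joints at [-1.187, 0.264, 1.604, -0, 1.274, -0.037], TCP at [0.276, -0.616, 0.239] pointing down, gripper open.
Joint ranges: [-2.63, 2.63], [-0.94, 2.18], [0.31, 2.57], [-1.31, 4.45], [0, 2.66], [-2.55, 2.55]. Speed limits (rad/s): [2.57, 2.57, 3.14, 3.14, 3.14, 3.14].

## Interface

Orientations are given as a rotation vector (axis times angle).
In Python, from plant import arm gives the robot as it stands.
- The arm moves only by the tool servo_tool, never from a script. Its argument "motion" is one flat list of numbers, 6 for each row, row after row: the shift along the tool's x, y, z in m, then the turn, a rotation vector about the tool's x, y, z in rad. In form: [x, y, z, rx, ry, rz, x, y, z, rx, ry, rz, ...]. A call has 1 to 20 rows; each row shifts and turns the commanded pose from where the row before left it, along the tool's axes as they then stand; what a row does not reach is not made up. A row lasts 1/12 s, in which the tool goes at most 41.7 mm and 7.16 degrees, less where a joint would pass 70% of its speed; a pose out of reach is approached as far as the arm can. A call with a gripper value outside its range is refused whole. "claw" is the opening, from 0 (shut) to 1 (fully open), set as the call begins (left out, the last holds). The fingers move at their own pace and stop on an object; the grip force is fixed at half the most. Time passes only in rows, so rows that do not move let the fingers close. It gives the time, the measured TCP pose, the force, the opening and the grip force at its end, in the units of the state.
- arm.get_state(): the state, without advancing time (a new reading comes with each control period).
- arm.capture(name): name is "scene" or "top" or "wrist"; returns a dict with "img" (384x512x3 uint8, red, green, blue), "K" (3x3 intrinsics, pixels), "pose" (4x4, takes a point from camera to world coordinates); the wrist camera has in their place "hand_eye" (4x4, takes a point from camera to tool coordinates, whose origin is the TCP and whose axes are the flange's). Camera axes: x right, y up, looking along -z (the intrinsics and any distortion apply to the point x, -y, -z); pixel columns grow to the right and rows downward; lengths in m; the calibration is good to about 2 mm. A picture is of the moment at which its call begins: read the wrist's pose just before it. There is no depth.
- arm.close_job(): hands the job in; it is judged then, once.
The state is a dict: "time_s": time; "joints": joint angles; "dq": joint speeds; "effort": joint torques, N m; "ee_pos": TCP position; "orientation": TCP orientation; "contact_force": force on the tool from outside, world axes, zero at the start; "moment": the same for the moment, N m; "opening": finger opening in m; "gripper_force": force on a finger pad.
Only numpy, scipy, OpenCV 4.12 (cv2) and the standard library are available. Lean on these libraries where they do the work, as an engineer would, in place of code of your own. Each camera call takes 0.05 s, during which the arm holds its last target. There are 200 camera calls.

## Task

Fetch the square egg ring out of the row of clear-lidded bays, opening only the lid over it, and set it down flat, handle up and wholly on the tawa beside the two square rings already there, without shifting them. If the scraper lies on that lid, first shift it along to lie flat on the other lids; it stays on the box. Leave every lid shut, lowering the one you opened rather than letting it slam, and leave the other things as they are.

Things in the scene. Friction and masses are not known exactly. Their poses are not given: they have to be found in the camera images.
- box: dark grey steel box fixed to the counter, 140 (x) x 404 (y) x 84 mm high, walls and dividers 4 mm (dividers 72 mm high), floor 4 mm thick; a row of four equal bays along its y, each 132 (x) x 96 (y) mm inside with its own clear hinged lid; origin: centre of the underside; x points from the front (tab side, towards the robot) to the hinge side, y along the row, z up. The closed lids' upper faces lie 88 mm above the counter
- bay1 (a point): centre of the floor of bay 1 (inside face, 4 mm up), at box y = +150 mm; bay 1 is the leftmost seen from the robot, bay 4 the rightmost
- bay2 (a point): centre of the floor of bay 2 (inside face, 4 mm up), at box y = +50 mm; bay 1 is the leftmost seen from the robot, bay 4 the rightmost
- bay3 (a point): centre of the floor of bay 3 (inside face, 4 mm up), at box y = -50 mm; bay 1 is the leftmost seen from the robot, bay 4 the rightmost
- bay4 (a point): centre of the floor of bay 4 (inside face, 4 mm up), at box y = -150 mm; bay 1 is the leftmost seen from the robot, bay 4 the rightmost
- lid1 (a joint): angle of the lid over bay 1, rad: 0 shut, grows as its front edge swings up and back, stop at 1.9 (leaning back past upright). Hinge line: along box y at box x = +70 mm, 86 mm above the counter. Clear plate 142 x 98 x 4 mm, 90 g with its tab, loose hinge: falls shut if let go before upright, rests open against the stop if swung past it
- lid2 (a joint): angle of the lid over bay 2, rad: 0 shut, grows as its front edge swings up and back, stop at 1.9 (leaning back past upright). As lid 1
- lid3 (a joint): angle of the lid over bay 3, rad: 0 shut, grows as its front edge swings up and back, stop at 1.9 (leaning back past upright). As lid 1
- lid4 (a joint): angle of the lid over bay 4, rad: 0 shut, grows as its front edge swings up and back, stop at 1.9 (leaning back past upright). As lid 1
- tab1 (a point): centre of the finger tab of lid 1: an opaque tab 30 mm wide (along the hinge), 36 mm long and 5 mm thick in the plane of the lid, jutting out in front of it; 160 mm from the hinge line (shut: box x = -90 mm, 86 mm above the counter); it can be pinched by its two sides, and turns between the fingers as the lid swings, or be hooked from below
- tab2 (a point): centre of the finger tab of lid 2, as tab 1
- tab3 (a point): centre of the finger tab of lid 3, as tab 1
- tab4 (a point): centre of the finger tab of lid 4, as tab 1
- square_ring_mid (a point): the square egg ring to fetch, 78 x 78 mm outside: a steel band 3 mm thick and 20 mm high, with one upright handle rising from the band on its -x side; point: the centre of the outline, 10 mm above the underside; z up. Handle: centre 37.5 mm from the ring's centre along the ring's own -x, a dark grip 18 (x) x 12 (y) mm, from 30 to 75 mm above the underside, on a thin steel strap. About 110 g. It stands on the floor of one of the four bays, handle towards the box's front
- round_ring_mid (a point): round egg ring, 81 mm across: a steel band 3 mm thick and 20 mm high, with one upright handle rising from the band on its -x side; point: the centre of the outline, 10 mm above the underside; z up, 75 mm tall with its handle; standing in another of the bays; to be left there
- heart_ring_mid (a point): heart-shaped egg ring, about 80 mm across: a steel band 3 mm thick and 20 mm high, with one upright handle rising from the band on its -x side; point: the centre of the outline, 10 mm above the underside; z up, 75 mm tall with its handle; standing in another of the bays; to be left there
- star_ring_mid (a point): five-pointed star egg ring, about 85 mm across: a steel band 3 mm thick and 20 mm high, with one upright handle rising from the band on its -x side; point: the centre of the outline, 10 mm above the underside; z up, 75 mm tall with its handle; standing in another of the bays; to be left there
- tawa: round flat iron plate (tawa) 310 mm across and 6 mm thick, 1.7 kg, lying loose on the hob's right burner, with two low loop handles; origin: centre of its underside, z up; its upper face is 6 mm above the origin
- tawa_ring_a_mid (a point): square egg ring already on the tawa, the same in every way as the square ring to fetch (78 x 78 mm, handle 37.5 mm from the centre along its own -x, 75 mm tall): a steel band 3 mm thick and 20 mm high, with one upright handle rising from the band on its -x side; point: the centre of the outline, 10 mm above the underside; z up
- tawa_ring_b_mid (a point): square egg ring already on the tawa, the same in every way as the square ring to fetch (78 x 78 mm, handle 37.5 mm from the centre along its own -x, 75 mm tall): a steel band 3 mm thick and 20 mm high, with one upright handle rising from the band on its -x side; point: the centre of the outline, 10 mm above the underside; z up
- scraper_mid (a point): steel scraper lying flat on the lids: blade 114 (its x) x 78 (its y) x 3 mm, with a dark handle bar 110 mm long (along its x), 22 mm wide and 21 mm tall on top of the blade along its +y edge (bar's centre line at y = +28 mm); 24 mm high over all, about 190 g; point: centre of the blade's outline, 12 mm above its underside
- hob: two-burner gas hob, fixed, 360 (x) x 680 (y) mm, top plate 79 mm and pan supports 108 mm above the counter; origin: centre of its underside; the tawa's burner is at (+20, -165) mm in its frame; knobs and igniter button on its front, off
- tumbler: glass tumbler, 72 mm across the rim, 120 mm tall, standing; origin: centre of its underside
- colander: teal plastic colander, 216 mm across (256 over its two handles), 92 mm tall; origin: centre of its underside
Things that resemble listed ones, but are neither listed nor needed, are in the scene too. Of the things that look like the part that bears scraper_mid, the largest one is meant.

How it is judged:
At the end, for the whole second after the job is handed in: Square ring at rest flat on the tawa (5 mm, 0.08 rad), centre within 100 mm of its centre; lids shut (0.05 rad); scraper at rest flat on the lids, within 60 mm of their middle line and 195 mm of mid-row; tawa rings moved under 15 mm, tawa 20 mm, other rings, tumbler, colander 30 mm (z of square_ring_mid in the frame of tawa between 0.011 and 0.021 m and horizontal distance between square_ring_mid and tawa below 0.1 m and angle between square_ring_mid's own z axis and vertical below 0.08 rad and distance of tawa from where it was at the start of the episode below 0.02 m and value of joint each of lid1, lid2, lid3, lid4 below 0.05 rad and distance of each of tawa_ring_a_mid, tawa_ring_b_mid from where it was at the start of the episode below 0.015 m and distance of each of round_ring_mid, heart_ring_mid, star_ring_mid, tumbler, colander from where it was at the start of the episode below 0.03 m and z of scraper_mid in the frame of box between 0.092 and 0.108 m and angle between scraper_mid's own z axis and vertical below 0.1 rad and x of scraper_mid in the frame of box between -0.06 and 0.06 m and y of scraper_mid in the frame of box between -0.195 and 0.195 m and linear speed of each of square_ring, scraper below 0.03 m/s); the robot touches nothing.
It fails at once if a lid over one of the other rings is opened (more than 0.2 rad) ((value of joint lid1 above 0.2 rad and horizontal distance between round_ring_mid and bay1 below 0.048 m) or (value of joint lid1 above 0.2 rad and horizontal distance between heart_ring_mid and bay1 below 0.048 m) or (value of joint lid1 above 0.2 rad and horizontal distance between star_ring_mid and bay1 below 0.048 m) or (value of joint lid2 above 0.2 rad and horizontal distance between round_ring_mid and bay2 below 0.048 m) or (value of joint lid2 above 0.2 rad and horizontal distance between heart_ring_mid and bay2 below 0.048 m) or (value of joint lid2 above 0.2 rad and horizontal distance between star_ring_mid and bay2 below 0.048 m) or (value of joint lid3 above 0.2 rad and horizontal distance between round_ring_mid and bay3 below 0.048 m) or (value of joint lid3 above 0.2 rad and horizontal distance between heart_ring_mid and bay3 below 0.048 m) or (value of joint lid3 above 0.2 rad and horizontal distance between star_ring_mid and bay3 below 0.048 m) or (value of joint lid4 above 0.2 rad and horizontal distance between round_ring_mid and bay4 below 0.048 m) or (value of joint lid4 above 0.2 rad and horizontal distance between heart_ring_mid and bay4 below 0.048 m) or (value of joint lid4 above 0.2 rad and horizontal distance between star_ring_mid and bay4 below 0.048 m)).
It fails at once if a lid slams shut (faster than 6 rad/s, about 1 m/s at its tab, in the last 0.25 rad) ((value of joint lid1 below 0.25 rad and velocity of joint lid1 below -6 rad/s) or (value of joint lid2 below 0.25 rad and velocity of joint lid2 below -6 rad/s) or (value of joint lid3 below 0.25 rad and velocity of joint lid3 below -6 rad/s) or (value of joint lid4 below 0.25 rad and velocity of joint lid4 below -6 rad/s)).
It fails at once if the square ring is dropped on the tawa (over 0.7 m/s within 30 mm of it, as after a fall of 25 mm) (horizontal distance between square_ring_mid and tawa below 0.17 m and z of square_ring_mid in the frame of tawa between 0 and 0.046 m and linear speed of square_ring above 0.7 m/s).
It fails at once if the scraper is tipped (over 0.6 rad) or falls off the box (angle between scraper_mid's own z axis and vertical above 0.6 rad or height (world z) of scraper_mid below 0.06 m).
It fails at once if a ring on the tawa is shifted over 15 mm, the tawa over 20 mm, or the tumbler or colander over 30 mm, or one of them is tipped over 0.35 rad (distance of any of tawa_ring_a_mid, tawa_ring_b_mid from where it was at the start of the episode above 0.015 m or angle between any of tawa_ring_a_mid, tawa_ring_b_mid, tumbler, colander's own z axis and vertical above 0.35 rad or distance of any of tumbler, colander from where it was at the start of the episode above 0.03 m or distance of tawa from where it was at the start of the episode above 0.02 m).
It also fails if it takes over 72 s, if anything falls off the work surface, if the arm or the gripper's body presses on something with over 40 N, if the wrist force passes 120 N, or if a joint passes its speed limit or range.

## Working session

There is one attempt and no reset: what is moved stays moved. The work goes in short steps, Python scripts to look and compute and a tool call to move; the robot and the scene stay as the last step left them, time stands still between calls to the robot, and variables do not carry over. Pictures are saved under pics/ and viewed, at most 11 in all, crops included, and the job is handed in when it is done.

Besides the shell and the picture viewer there is one more tool, called after "Call:" by a JSON object that holds its "api" and its "payload", one argument or row to a line. servo_tool: Moves the arm, as the interface text tells. Its arguments: {"type":"object","properties":{"motion":{"type":"array"},"claw":{"type":"number"}},"required":["motion"]}

```bash
mkdir -p pics; ls; cat > h.py <<'E'
import numpy as np,cv2,pickle
from scipy.spatial.transform import Rotation as R
from plant import arm
def cap(n):
    s=arm.get_state(); c=arm.capture(n)
    T=np.eye(4);T[:3,:3]=R.from_rotvec(s["orientation"]).as_matrix();T[:3,3]=s["ee_pos"]
    c["P"]=c["pose"] if n!="wrist" else T@c["hand_eye"]
    return c
def ray(c,u,v,z):
    K=c["K"];P=np.array(c["P"])
    d=P[:3,:3]@np.array([(u-K[0][2])/K[0][0],-(v-K[1][2])/K[1][1],-1.])
    o=P[:3,3]; return o+d*(z-o[2])/d[2]
def proj(c,p):
    P=np.array(c["P"]);q=P[:3,:3].T@(np.array(p)-P[:3,3]);K=c["K"]
    return K[0][0]*q[0]/-q[2]+K[0][2],K[1][1]*-q[1]/-q[2]+K[1][2]
def save(c,f,s=1.5,crop=None):
    im=c["img"][...,::-1]
    if crop: im=im[crop[1]:crop[3],crop[0]:crop[2]]
    cv2.imwrite(f,cv2.resize(im,None,fx=s,fy=s,interpolation=cv2.INTER_CUBIC))
E
python3 - <<'E'
from h import *
s=arm.get_state();print({k:np.round(v,3) for k,v in s.items()})
for n in("scene","top","wrist"):
    c=cap(n);pickle.dump(c,open(n+".pkl","wb"));save(c,f"pics/{n}0.png")
    print(n,c.keys(),np.round(c["K"],1).tolist(),np.round(c["P"],3).tolist())
E
```

```text
pics
{'time_s': np.float64(0.0), 'joints': array([-1.187,  0.265,  1.605,  0.   ,  1.274, -0.037]), 'dq': array([ 0.001,  0.   , -0.001,  0.002, -0.001, -0.001]), 'effort': array([ 1.0000e-03, -5.0211e+01, -3.5688e+01,  7.3000e-02,  2.9000e-02,
       -0.0000e+00]), 'ee_pos': array([ 0.275, -0.615,  0.237]), 'orientation': array([-3.07e+00, -6.56e-01,  1.00e-03]), 'contact_force': array([0.944, 0.064, 0.218]), 'moment': array([ 0.037, -0.022, -0.005]), 'gripper_force': np.float64(0.0), 'opening': np.float64(0.088)}
scene dict_keys(['img', 'K', 'pose', 'P']) [[348.5, 0.0, 247.4], [0.0, 348.5, 190.2], [0.0, 0.0, 1.0]] [[-0.689, -0.421, 0.59, 1.177], [0.725, -0.403, 0.559, 0.593], [0.002, 0.813, 0.583, 0.691], [0.0, 0.0, 0.0, 1.0]]
top dict_keys(['img', 'K', 'pose', 'P']) [[427.3, 0.0, 250.6], [0.0, 427.3, 191.4], [0.0, 0.0, 1.0]] [[0.017, 0.984, -0.18, 0.34], [-1.0, 0.016, -0.006, 0.038], [-0.003, 0.18, 0.984, 1.369], [0.0, 0.0, 0.0, 1.0]]
wrist dict_keys(['img', 'K', 'hand_eye', 'P']) [[283.1, 0.0, 257.5], [0.0, 283.1, 189.7], [0.0, 0.0, 1.0]] [[0.409, 0.88, 0.241, 0.338], [-0.913, 0.395, 0.105, -0.588], [-0.003, -0.263, 0.965, 0.384], [0.0, 0.0, 0.0, 1.0]]
```

View pics/top0.png

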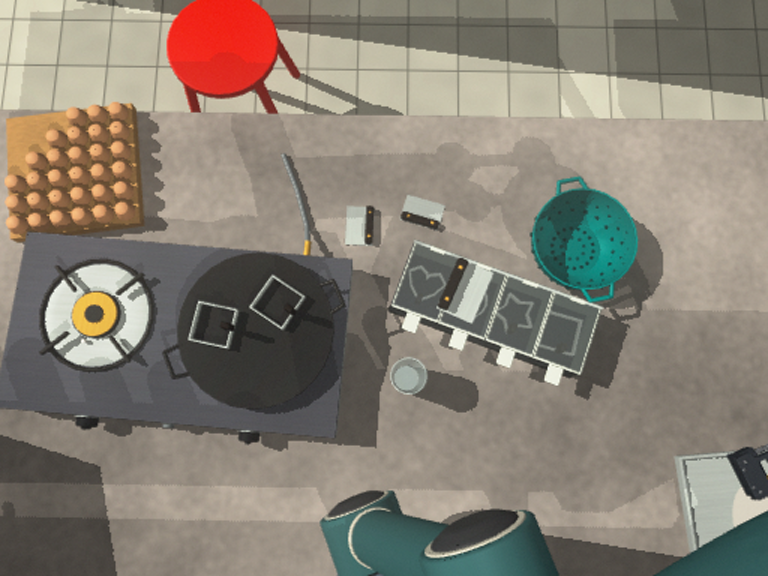

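View pics/scene0.png

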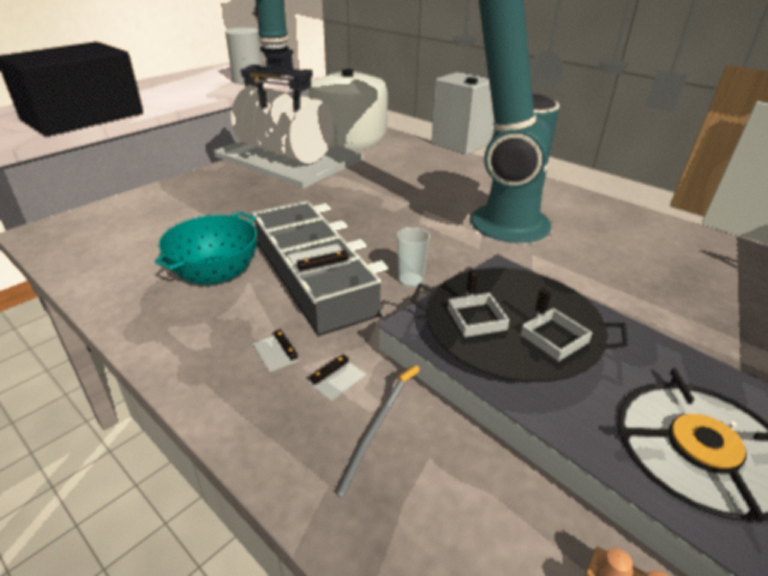

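The top view shows the row of bays: heart (bay 1, around px 430,280), the scraper over the round ring (bay 2, 467,290), star (bay 3, 517,315) and the square in bay 4 (562,335), with white tabs at (411,322) to (553,375). Two rings are on the tawa at (214,326) and (277,302). The scene view agrees, with the scraper on lid 2 and the tumbler between box and hob, so lid 4 should be clear. Next I measure.

```bash
python3 - <<'E'
from h import *
c=pickle.load(open("top.pkl","rb"));im=c["img"].astype(int)
m=((im.min(2)>190)).astype(np.uint8)
n,l,st,ce=cv2.connectedComponentsWithStats(m[195:260,255:385])
for i in range(1,n):
    if st[i,4]>15:
        u,v=ce[i]+[255,195]; print("white",st[i],np.round((u,v),1),ray(c,u,v,.0885).round(4))
# tabs by rough pixel
def P(u,v,z): return ray(c,u/1.5,v/1.5,z).round(3)
print("tabs",[P(*t,.0885).tolist() for t in((411,322),(458,339),(506,357),(553,375))])
print("lid corners",[P(*t,.088).tolist() for t in((415,242),(603,306),(583,373),(390,307))])
g=((im.max(2)<62)).astype(np.uint8)
g[:160]=0;g[:, :110]=0;g[:,228:]=0;g[280:]=0
k=cv2.getStructuringElement(cv2.MORPH_ELLIPSE,(15,15));g2=cv2.morphologyEx(cv2.morphologyEx(g,cv2.MORPH_CLOSE,k),cv2.MORPH_OPEN,np.ones((25,25),np.uint8))
ct=max(cv2.findContours(g2,0,2)[0],key=cv2.contourArea);e=cv2.fitEllipse(ct);print("tawa",e,ray(c,*e[0],.114).round(3), "diam m",(ray(c,e[0][0]+e[1][0]/2,e[0][1],.114)-ray(c,*e[0],.114)).round(3))
w=((im.min(2)>150)).astype(np.uint8)
w[:180]=0;w[240:]=0;w[:,:122]=0;w[:,208:]=0
for ct in cv2.findContours(w,0,2)[0]:
    if cv2.contourArea(ct)>60:
        r=cv2.minAreaRect(ct);print("ring",r,ray(c,*r[0],.134).round(3),[ray(c,*q,.134).round(3)[:2].tolist() for q in cv2.boxPoints(r)])
x=cv2.resize(c["img"][150:280,105:415],None,fx=2.5,fy=2.5,interpolation=cv2.INTER_CUBIC)
cv2.imwrite("pics/top_crop.png",x[...,::-1])
E
```

```text
white [ 41   0  27  20 245] [312.  203.7] [ 0.539  -0.1404  0.0885]
white [117   0  13   6  21] [379.2 197.5] [ 0.5613 -0.3445  0.0885]
white [  7   8  30  19 142] [274.5 213.2] [ 0.5081 -0.0271  0.0885]
white [ 38  20  30  19 143] [305.7 224.6] [ 0.4751 -0.1207  0.0885]
white [ 69  31  31  19 142] [337.2 236.2] [ 0.442  -0.2148  0.0885]
white [101  43  27  19 145] [368.7 247.8] [ 0.409  -0.3076  0.0885]
tabs [[0.504, -0.025, 0.089], [0.471, -0.12, 0.089], [0.437, -0.215, 0.089], [0.403, -0.307, 0.089]]
lid corners [[0.67, -0.033, 0.088], [0.543, -0.413, 0.088], [0.408, -0.367, 0.088], [0.533, 0.017, 0.088]]
tawa ((176.1162109375, 222.728271484375), (104.08419036865234, 116.02860260009766), 96.05120849609375) [0.472 0.264 0.114] diam m [ 0.003 -0.153  0.   ]
```

View pics/top_crop.png

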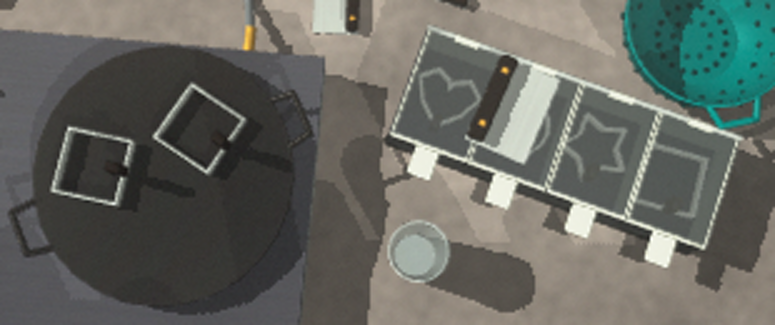

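The crop confirms it: a lone square outline in bay 4 (crop 683,180), with the scraper clear of lid 4. I'll move above tab 4 and align the tool with the box.

Call:
{"api": "servo_tool", "payload": {
  "motion": [0.0244, -0.0226, 0, 0, 0, 0, 0.0244, -0.0226, 0, 0, 0, 0, 0.0244, -0.0226, 0, 0, 0, 0, 0.0244, -0.0226, 0, 0, 0, 0, 0.0244, -0.0226, 0, 0, 0, 0, 0.0244, -0.0226, 0, 0, 0, 0, 0.0244, -0.0226, 0, 0, 0, 0, 0.0244, -0.0226, 0, 0, 0, 0, 0.0244, -0.0226, 0, 0, 0, 0, 0.0244, -0.0226, 0, 0, 0, 0],
  "claw": 0.6
}}

```text
time_s: 0.98
ee_pos: [0.4062, -0.3085, 0.2385]
orientation: [-3.072, -0.656, 0.0]
contact_force: [0.6, -0.5, 0.8]
opening: 0.0529
gripper_force: 0.0
```

Call:
{"api": "servo_tool", "payload": {
  "motion": [0, 0, 0, 0, 0, -0.12, 0, 0, 0, 0, 0, -0.12, 0, 0, 0, 0, 0, -0.12, 0, 0, 0, 0, 0, -0.12, 0, 0, 0, 0, 0, -0.12, 0, 0, 0, 0, 0, -0.12, 0, 0, 0, 0, 0, -0.12, 0, 0, 0, 0, 0, -0.12, 0, 0, 0, 0, 0, -0.12, 0, 0, 0, 0, 0, -0.12, 0, 0, 0, 0, 0, -0.12, 0, 0, 0, 0, 0, -0.12, 0, 0, 0, 0, 0, -0.12, 0, 0, 0, 0, 0, -0.12, 0, 0, 0, 0, 0, -0.12, 0, 0, 0, 0, 0, -0.12, 0, 0, 0, 0, 0, -0.12, 0, 0, 0, 0, 0, -0.12, 0, 0, 0, 0, 0, -0.12, 0, 0, 0, 0, 0, -0.101]
}}

```text
time_s: 2.65
ee_pos: [0.4059, -0.31, 0.2384]
orientation: [-0.522, -3.097, -0.001]
contact_force: [0.9, 0.0, 0.5]
opening: 0.0526
gripper_force: 0.0
```

Call:
{"api": "servo_tool", "payload": {
  "motion": [0, 0, 0, 0, 0, 0, 0, 0, 0, 0, 0, 0, 0, 0, 0, 0, 0, 0]
}}

```text
time_s: 2.9
ee_pos: [0.406, -0.3101, 0.2386]
orientation: [-0.535, -3.095, -0.0]
contact_force: [0.4, 0.6, 1.3]
opening: 0.0525
gripper_force: 0.0
```

```bash
cat >> h.py <<'E'
def st():
    s=arm.get_state();M=R.from_rotvec(s["orientation"]).as_matrix()
    print("t",round(float(s["time_s"]),2),"p",s["ee_pos"].round(4) if hasattr(s["ee_pos"],'round') else s["ee_pos"],"xyaw",np.degrees(np.arctan2(M[1,0],M[0,0])).round(2),"z",M[:,2].round(4),"op",round(float(s["opening"]),4),"F",np.round(s["contact_force"],1),"g",round(float(s["gripper_force"]),1))
    return s,M
E
python3 - <<'E'
from h import *
st(); c=cap("wrist");pickle.dump(c,open("w1.pkl","wb"));save(c,"pics/w1.png")
t=cap("top");pickle.dump(t,open("top.pkl","wb"))
E
```

```text
t 2.9 p [ 0.406  -0.3101  0.2386] xyaw 160.38 z [-2.e-04  2.e-04 -1.e+00] op 0.0525 F [0.4 0.6 1.3] g 0.0
```

View pics/w1.png

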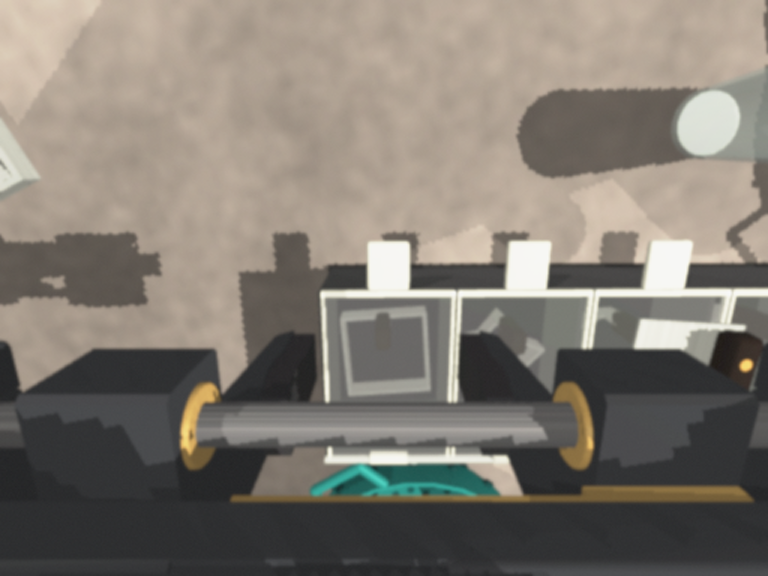

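The close view shows tab 4 at (388,265), the square ring under lid 4 with its handle top near (383,330), and tabs 3 and 2 at (528,265) and (668,265). I'll measure the tabs and handle, plus the tawa from top.

```bash
python3 - <<'E'
from h import *
c=pickle.load(open("w1.pkl","rb"));im=c["img"].astype(int)
s,M=st()
m=(im.min(2)>205).astype(np.uint8);m[:150]=0;m[192:]=0;m[:,:230]=0
tabs=[]
for ct in cv2.findContours(m,0,2)[0]:
    if cv2.contourArea(ct)>300:
        x,y,w,h=cv2.boundingRect(ct);u=x+(w-1)/2
        p0=ray(c,u,y-.5,.0885);p1=ray(c,u,191.5,.0885)
        print("tab bbox",x,y,w,h,"width m",np.linalg.norm(ray(c,x+w-.5,170,.0885)-ray(c,x-.5,170,.0885)).round(4),"tip",p0.round(4)); tabs.append(p0[:2])
tabs.sort(key=lambda q:q[1]); tabs=np.array(tabs)
d=tabs[-1]-tabs[0];d/=np.linalg.norm(d);a=np.arctan2(-d[0],d[1]);print("box yaw deg",np.degrees(a),"spacings",np.linalg.norm(np.diff(tabs,axis=0),axis=1))
X=np.array([np.cos(a),np.sin(a)]);Y=np.array([-np.sin(a),np.cos(a)])
ctr=tabs[0]+.108*X+.15*Y;tab4=tabs[0]+.018*X
print("box ctr",ctr.round(4),"tab4",tab4.round(4))
for nm,u,v,z in(("handle top",383/1.5,320/1.5,.079),("frontL",321/1.5,291/1.5,.088),("frontR",457/1.5,291/1.5,.088)):
    p=ray(c,u,v,z)[:2]-ctr;print(nm,"box",(p@X).round(4),(p@Y).round(4))
# ring outline at z=.024
for u,v in((340,311),(427,307),(431,390),(347,394)):
    p=ray(c,u/1.5,v/1.5,.024)[:2]-ctr;print("ring corner box",(p@X).round(4),(p@Y).round(4))
t=pickle.load(open("top.pkl","rb"))
T=lambda u,v,z:ray(t,105+u/2.5,150+v/2.5,z)[:2].round(3)
print("tawa",T(163,176,.114),"edges",T(33,176,.114),T(293,176,.114),T(163,47,.114),T(163,306,.114))
print("A",[T(*q,.134).tolist() for q in((66,127),(133,139),(120,208),(52,192))])
print("B",[T(*q,.134).tolist() for q in((192,84),(246,121),(208,174),(154,136))])
print("hA",T(115,169,.189),"hB",T(220,140,.189),"tumbler",T(419,250,.12))
E
```

```text
t 3.0 p [ 0.4061 -0.3101  0.2386] xyaw 160.44 z [-1.e-04  1.e-04 -1.e+00] op 0.0527 F [-0.4  0.1  0.8] g 0.0
tab bbox 338 161 29 31 width m 0.0309 tip [ 0.4226 -0.2091  0.0885]
tab bbox 245 161 28 31 width m 0.0298 tip [ 0.3894 -0.3022  0.0885]
tab bbox 430 160 32 32 width m 0.0342 tip [ 0.4548 -0.1158  0.0885]
box yaw deg -19.315885498119524 spacings [0.09881893 0.09873313]
box ctr [ 0.5409 -0.1964] tab4 [ 0.4064 -0.3082]
handle top box -0.0453 -0.1539
frontL box -0.0713 -0.1988
frontR box -0.0707 -0.0997
ring corner box -0.0341 -0.1928
ring corner box -0.0374 -0.1149
ring corner box 0.0452 -0.1094
ring corner box 0.049 -0.189
tawa [0.478 0.282] edges [0.476 0.436] [0.481 0.128] [0.634 0.29 ] [0.328 0.274]
A [[0.532, 0.395], [0.519, 0.315], [0.438, 0.326], [0.455, 0.406]]
B [[0.586, 0.249], [0.542, 0.184], [0.479, 0.226], [0.523, 0.291]]
hA [0.477 0.321] hB [0.511 0.206] tumbler [ 0.396 -0.021]
```

Call:
{"api": "servo_tool", "payload": {
  "motion": [0, -0.0018, 0.0211, 0, 0, 0, 0, 0, 0.0211, 0, 0, 0, 0, 0, 0.0211, 0, 0, 0, 0, 0, 0.0211, 0, 0, 0, 0, 0, 0.0211, 0, 0, 0, 0, 0, 0.0211, 0, 0, 0, 0, 0, 0.0211, 0, 0, 0, 0, 0, 0.0211, 0, 0, 0, 0, 0, 0, 0, 0, 0, 0, 0, 0, 0, 0, 0]
}}

```text
time_s: 3.83
ee_pos: [0.4046, -0.311, 0.0689]
orientation: [-0.532, -3.093, -0.003]
contact_force: [0.5, 0.8, 0.5]
opening: 0.0527
gripper_force: 0.0
```

Call:
{"api": "servo_tool", "payload": {
  "motion": [0, 0, 0, 0, 0, 0, 0, 0, 0, 0, 0, 0, 0, 0, 0, 0, 0, 0, 0, 0, 0, 0, 0, 0, 0, 0, 0, 0, 0, 0, 0, 0, 0, 0, 0, 0],
  "claw": 0
}}

```text
time_s: 4.33
ee_pos: [0.4075, -0.31, 0.0715]
orientation: [0.534, 3.093, 0.006]
contact_force: [5.2, 9.0, 4.5]
opening: 0.0295
gripper_force: 30.0
```

```bash
python3 - <<'E'
from h import *
s,M=st()
# arc in tool axes: tool x = box -x ; tool z down. hinge box x=.07,z=.086; grasp point
th=np.arange(0,1.86,.1); r=.160
p=np.c_[r*np.cos(th),-r*np.sin(th)]
print(np.diff(p,axis=0).round(4).tolist(),len(th)-1,th[-1])
E
```

```text
t 4.33 p [ 0.4075 -0.31    0.0715] xyaw 160.42 z [ 0.0039  0.0031 -1.    ] op 0.0295 F [5.2 9.  4.5] g 30.0
[[-0.0008, -0.016], [-0.0024, -0.0158], [-0.004, -0.0155], [-0.0055, -0.015], [-0.007, -0.0144], [-0.0084, -0.0136], [-0.0097, -0.0127], [-0.0109, -0.0117], [-0.012, -0.0106], [-0.013, -0.0093], [-0.0139, -0.008], [-0.0146, -0.0065], [-0.0152, -0.005], [-0.0156, -0.0035], [-0.0159, -0.0019], [-0.016, -0.0003], [-0.0159, 0.0013], [-0.0157, 0.0029]] 18 1.8
```

Tab pinched at 29.5 mm. The 10 N side force means I'm about 3 mm off sideways, so I'll correct that and swing the lid open along its arc.

Call:
{"api": "servo_tool", "payload": {
  "motion": [0, 0.003, 0, 0, 0, 0, -0.0008, 0, -0.016, 0, 0, 0, -0.0024, 0, -0.0158, 0, 0, 0, -0.004, 0, -0.0155, 0, 0, 0, -0.0055, 0, -0.015, 0, 0, 0]
}}

```text
time_s: 4.75
ee_pos: [0.4192, -0.3137, 0.1337]
orientation: [0.531, 3.094, -0.002]
contact_force: [4.4, -1.5, -5.0]
opening: 0.0292
gripper_force: 30.0
```

Call:
{"api": "servo_tool", "payload": {
  "motion": [-0.007, 0, -0.0144, 0, 0, 0, -0.0084, 0, -0.0136, 0, 0, 0, -0.0097, 0, -0.0127, 0, 0, 0, -0.0109, 0, -0.0117, 0, 0, 0, -0.012, 0, -0.0106, 0, 0, 0]
}}

```text
time_s: 5.17
ee_pos: [0.4635, -0.3293, 0.1961]
orientation: [-0.531, -3.096, 0.001]
contact_force: [0.8, -1.1, -4.1]
opening: 0.0293
gripper_force: 31.6
```

Call:
{"api": "servo_tool", "payload": {
  "motion": [-0.013, 0, -0.0093, 0, 0, 0, -0.0139, 0, -0.008, 0, 0, 0, -0.0146, 0, -0.0065, 0, 0, 0, -0.0152, 0, -0.005, 0, 0, 0, -0.0156, 0, -0.0035, 0, 0, 0, -0.0159, 0, -0.0019, 0, 0, 0, -0.016, 0, -0.0003, 0, 0, 0, -0.0159, 0, 0.0013, 0, 0, 0, -0.0157, 0, 0.0029, 0, 0, 0, 0, 0, 0, 0, 0, 0, 0, 0, 0, 0, 0, 0]
}}

```text
time_s: 6.08
ee_pos: [0.5916, -0.3744, 0.2255]
orientation: [-0.531, -3.095, -0.0]
contact_force: [-0.3, 1.1, -0.4]
opening: 0.0293
gripper_force: 30.0
```

Call:
{"api": "servo_tool", "payload": {
  "motion": [0, 0, 0, 0, 0, 0, 0, 0, 0, 0, 0, 0, 0, 0, 0, 0, 0, 0, 0, 0, -0.02, 0, 0, 0, 0, 0, -0.02, 0, 0, 0, 0, 0, -0.02, 0, 0, 0, 0.02, 0, 0, 0, 0, 0, 0.035, 0, 0, 0, 0, 0, 0.035, 0, 0.01, 0, 0, 0, 0.035, 0, 0.01, 0, 0, 0, 0.035, 0, 0.01, 0, 0, 0, 0.03, 0, 0, 0, 0, 0, 0, 0, 0, 0, 0, 0, 0, 0, 0, 0, 0, 0, 0, 0, 0, 0, 0, 0],
  "claw": 0.6
}}

```text
time_s: 7.33
ee_pos: [0.4133, -0.3118, 0.2567]
orientation: [0.531, 3.093, -0.002]
contact_force: [0.1, -0.3, 0.3]
opening: 0.0529
gripper_force: 0.0
```

```bash
python3 - <<'E'
from h import *
st(); c=cap("wrist");pickle.dump(c,open("w2.pkl","wb"));save(c,"pics/w2.png",3,(180,130,340,320))
E
```

```text
t 7.33 p [ 0.4133 -0.3118  0.2567] xyaw 160.51 z [ 0.0026 -0.0019 -1.    ] op 0.0529 F [ 0.1 -0.3  0.3] g 0.0
```

View pics/w2.png

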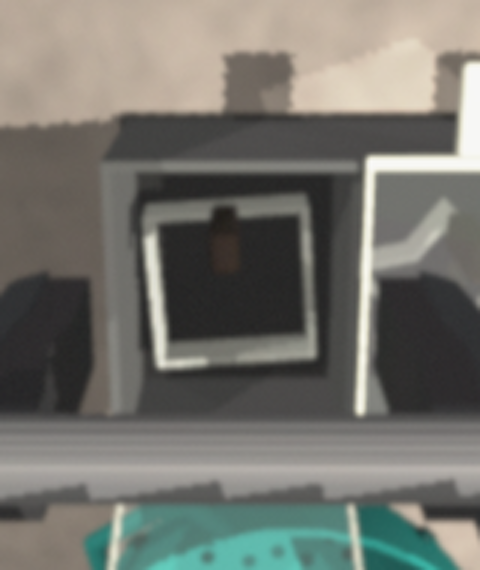

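Lid 4 stands open and the ring is in view: band corners at crop (143,203), (308,194), (318,358), (157,370), and the brown handle top centred at about (227,252).

```bash
python3 - <<'E'
from h import *
c=pickle.load(open("w2.pkl","rb"));s,M=st()
ctr=np.array([.5409,-.1964]);a=np.radians(-19.4);X=np.array([np.cos(a),np.sin(a)]);Y=np.array([-np.sin(a),np.cos(a)])
f=lambda u,v,z:ray(c,180+u/3,130+v/3,z)[:2]
C=[f(*q,.024) for q in((143,203),(308,194),(318,358),(157,370))]
rc=np.mean(C,0);print("ring sides",[np.linalg.norm(C[i]-C[i-1]).round(4) for i in range(4)],"ctr",rc,"box",(rc-ctr)@X,(rc-ctr)@Y)
d=(C[1]-C[0])+(C[2]-C[3]);yaw=np.arctan2(-d[0],d[1]);print("ring yaw",np.degrees(yaw))
d=(C[2]-C[1])+(C[3]-C[0]);yaw2=np.arctan2(d[1],d[0]);print(np.degrees(yaw2))
h0=rc-.0375*np.array([np.cos(yaw),np.sin(yaw)]);h=f(227,252,.079)
print("handle from ring",h0,"seen",h,"bbox sizes",[np.linalg.norm(f(212,252,.079)-f(243,252,.079)),np.linalg.norm(f(227,232,.079)-f(227,272,.079))])
hh=(h+h0)/2
for q in(h0,h):print("box",(q-ctr)@X,(q-ctr)@Y,"tool move",M.T@np.r_[q-s["ee_pos"][:2],0])
E
```

```text
t 7.38 p [ 0.4138 -0.3119  0.2567] xyaw 160.53 z [ 0.0023 -0.0017 -1.    ] op 0.0531 F [ 0.4 -0.6  0.3] g 0.0
ring sides [np.float64(0.0863), np.float64(0.077), np.float64(0.0844), np.float64(0.0796)] ctr [ 0.49734675 -0.34130983] box 0.007053001999727416 -0.15114892795854828
ring yaw -15.500685896964248
-15.65593364319292
handle from ring [ 0.46121073 -0.33128796] seen [ 0.46232927 -0.33081267] bbox sizes [np.float64(0.012571069267996131), np.float64(0.0172408279265202)]
box -0.030360188987250153 -0.1536990534793691 tool move [-0.05118115 -0.00243972  0.00014224]
box -0.029463033376927624 -0.15287921643362104 tool move [-0.05207725 -0.00161873  0.00014405]
```

Call:
{"api": "servo_tool", "payload": {
  "motion": [-0.0259, -0.001, 0, 0, 0, 0, -0.0258, -0.001, 0, 0, 0, 0, 0, 0, 0, 0, 0, -0.068, 0, 0, 0.025, 0, 0, 0, 0, 0, 0.025, 0, 0, 0, 0, 0, 0.025, 0, 0, 0, 0, 0, 0.025, 0, 0, 0, 0, 0, 0.025, 0, 0, 0, 0, 0, 0, 0, 0, 0, 0, 0, 0, 0, 0, 0],
  "claw": 0.45
}}

```text
time_s: 8.22
ee_pos: [0.4609, -0.3299, 0.1291]
orientation: [-0.424, -3.11, -0.003]
contact_force: [0.2, 1.0, 0.2]
opening: 0.0394
gripper_force: 0.0
```

```bash
python3 - <<'E'
from h import *
st(); c=cap("wrist");save(c,"pics/w3.png",1.5)
E
```

```text
t 8.22 p [ 0.4609 -0.3299  0.1291] xyaw 164.46 z [-0.0026  0.0021 -1.    ] op 0.0394 F [0.2 1.  0.2] g 0.0
```

View pics/w3.png

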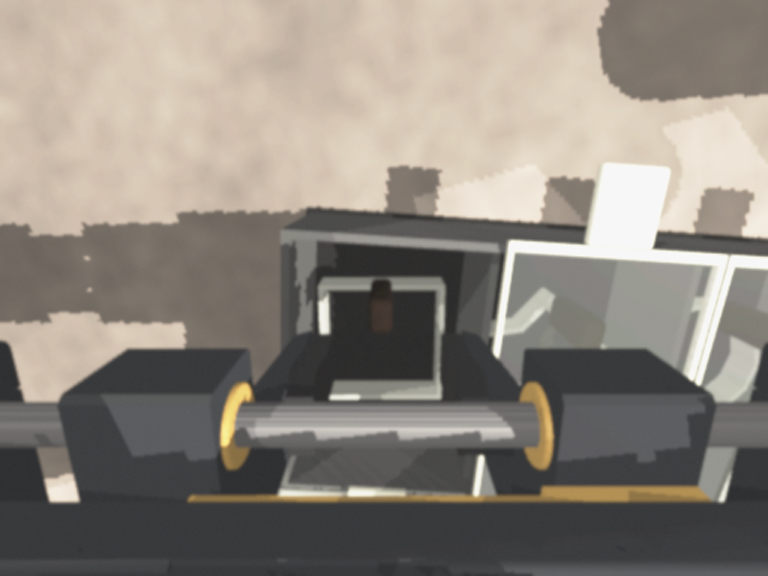

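The handle (382,305) sits midway between the fingers and the ring is square to the tool. I'll go down and grip it.

Call:
{"api": "servo_tool", "payload": {
  "motion": [0, 0, 0.0215, 0, 0, 0, 0, 0, 0.0215, 0, 0, 0, 0, 0, 0.0215, 0, 0, 0, 0, 0, 0.0215, 0, 0, 0, 0, 0, 0, 0, 0, 0, 0, 0, 0, 0, 0, 0]
}}

```text
time_s: 8.77
ee_pos: [0.4615, -0.3308, 0.0455]
orientation: [0.425, 3.112, -0.0]
contact_force: [-0.4, -0.3, -0.3]
opening: 0.0395
gripper_force: 0.0
```

Call:
{"api": "servo_tool", "payload": {
  "motion": [0, 0, 0, 0, 0, 0, 0, 0, 0, 0, 0, 0, 0, 0, 0, 0, 0, 0, 0, 0, 0, 0, 0, 0, 0, 0, 0, 0, 0, 0, 0, 0, 0, 0, 0, 0, 0, 0, 0, 0, 0, 0],
  "claw": 0
}}

```text
time_s: 9.35
ee_pos: [0.4615, -0.3312, 0.0459]
orientation: [0.426, 3.111, -0.002]
contact_force: [-2.2, -0.5, 5.8]
opening: 0.0117
gripper_force: 29.9
```

Call:
{"api": "servo_tool", "payload": {
  "motion": [0, 0, -0.01, 0, 0, 0, 0, 0, -0.015, 0, 0, 0, 0, 0, -0.02, 0, 0, 0, 0, 0, -0.02, 0, 0, 0, 0, 0, -0.02, 0, 0, 0, 0, 0, -0.02, 0, 0, 0, 0, 0, -0.02, 0, 0, 0, 0, 0, -0.02, 0, 0, 0, 0, 0, -0.02, 0, 0, 0, 0, 0, -0.02, 0, 0, 0, 0, 0, -0.02, 0, 0, 0, 0, 0, 0, 0, 0, 0]
}}

```text
time_s: 10.35
ee_pos: [0.4624, -0.3315, 0.2545]
orientation: [0.425, 3.106, -0.005]
contact_force: [0.2, -0.2, -0.1]
opening: 0.0115
gripper_force: 29.9
```

Call:
{"api": "servo_tool", "payload": {
  "motion": [0.006, 0.013, 0, 0, 0, 0, 0.0122, 0.0269, 0, 0, 0, 0, 0.0122, 0.0269, 0, 0, 0, 0, 0.0122, 0.0269, 0, 0, 0, 0, 0.0122, 0.0269, 0, 0, 0, 0, 0.0122, 0.0269, 0, 0, 0, 0, 0.0122, 0.0269, 0, 0, 0, 0, 0.0122, 0.0269, 0, 0, 0, 0, 0.0122, 0.0269, 0, 0, 0, 0, 0.0122, 0.0269, 0, 0, 0, 0]
}}

```text
time_s: 11.18
ee_pos: [0.4153, -0.0513, 0.2472]
orientation: [-0.425, -3.109, -0.001]
contact_force: [0.9, 0.1, -1.1]
opening: 0.0117
gripper_force: 29.9
```

Call:
{"api": "servo_tool", "payload": {
  "motion": [0.0122, 0.0269, 0, 0, 0, 0, 0.0122, 0.0269, 0, 0, 0, 0, 0.0122, 0.0269, 0, 0, 0, 0, 0.0122, 0.0269, 0, 0, 0, 0, 0.0122, 0.0269, 0, 0, 0, 0, 0.0122, 0.0269, 0, 0, 0, 0, 0.0122, 0.0269, 0, 0, 0, 0, 0.0122, 0.0269, 0, 0, 0, 0, 0.0122, 0.0269, 0, 0, 0, 0, 0.0122, 0.0269, 0, 0, 0, 0, 0.0062, 0.0139, 0, 0, 0, 0, 0, 0, 0, 0, 0, -0.066, 0, 0, 0, 0, 0, -0.066, 0, 0, 0, 0, 0, 0, 0, 0, 0, 0, 0, 0]
}}

```text
time_s: 12.43
ee_pos: [0.3685, 0.2531, 0.2477]
orientation: [-0.221, -3.131, 0.003]
contact_force: [-0.4, 0.0, -2.1]
opening: 0.0118
gripper_force: 29.9
```

```bash
python3 - <<'E'
from h import *
st(); c=cap("wrist");pickle.dump(c,open("w4.pkl","wb"));t=cap("top");pickle.dump(t,open("top4.pkl","wb"));sc=cap("scene")
a=cv2.resize(c["img"],(560,420));b=cv2.resize(sc["img"][120:270,230:430],(240,180));d=cv2.resize(t["img"][150:290,105:245],(240,240))
cv2.imwrite("pics/w4.png",np.hstack([a,np.vstack([b,d])])[...,::-1])
E
```

```text
t 12.43 p [0.3685 0.2531 0.2477] xyaw 171.92 z [-0.0029 -0.0014 -1.    ] op 0.0118 F [-0.4  0.  -2.1] g 29.9
```

View pics/w4.png

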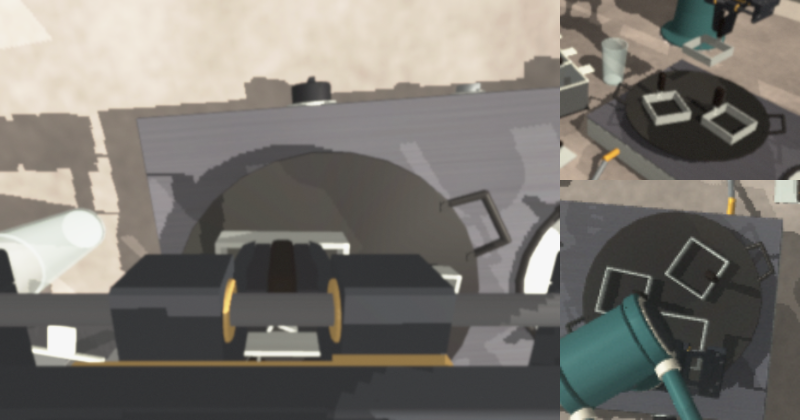

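The ring is held and hanging over the free front part of the tawa. It's visible at the right insets (scene ~710,50; top ~700,330), and the other rings haven't moved. I'll check its levelness and landing spot numerically.

```bash
python3 - <<'E'
from h import *
s,M=st(); t=pickle.load(open("top4.pkl","rb"))
zt=s["ee_pos"][2]-.0417
for q in((154.6,232.8),(190.2,230.5),(188,252)): print("top seen",ray(t,*q,zt+.02).round(3))
x=-M[:,0];y=M[:,1];y=-y if y[1]<0 else y
ax=x;ay=np.array([-x[1],x[0],0])
o=s["ee_pos"]*[1,1,0]+.0375*ax
for i,j in((1,1),(1,-1),(-1,1),(-1,-1)): print(i,j,(o+.039*i*ax+.039*j*ay).round(3)[:2])
# sensitive level check: scene camera, corners at top z=zt+.02
sc=cap("scene");im=sc["img"]
for i,j in((1,1),(1,-1),(-1,1),(-1,-1)):
    p=o+.039*i*ax+.039*j*ay
    for dz in(0,.02):
        u,v=proj(sc,p+[0,0,zt+dz]); cv2.circle(im,(int(round(u)),int(round(v))),0,(255,0,0) if dz else (0,255,0),-1)
u,v=proj(sc,o+[0,0,zt]);u,v=int(u),int(v)
save(sc,"pics/sc5.png",8,(u-40,v-32,u+40,v+32))
E
```

```text
t 12.58 p [0.3696 0.2531 0.2488] xyaw 171.9 z [-1.1e-03 -5.0e-04 -1.0e+00] op 0.0115 F [-0.2 -0.5 -0.7] g 29.9
top seen [0.432 0.3   0.227]
top seen [0.44  0.205 0.227]
top seen [0.383 0.208 0.227]
1 1 [0.451 0.281]
1 -1 [0.44  0.204]
-1 1 [0.374 0.292]
-1 -1 [0.363 0.215]
```

View pics/sc5.png

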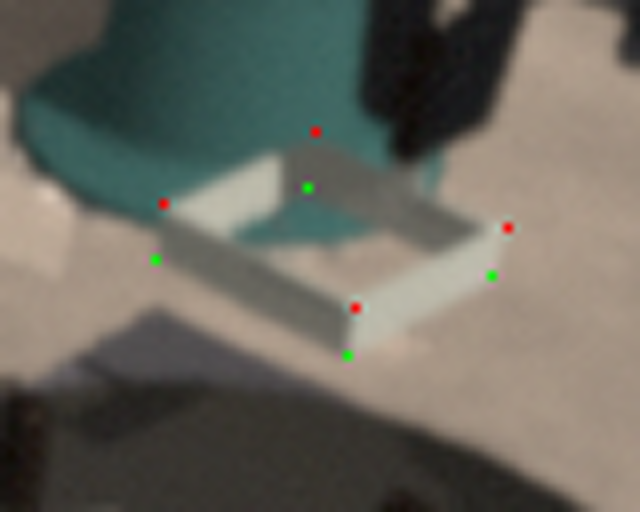

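The held ring matches the predicted level corners to within about 1–2 px, and the landing spot is clear. Lowering now.

Call:
{"api": "servo_tool", "payload": {
  "motion": [0, 0, 0.015, 0, 0, 0, 0, 0, 0.02, 0, 0, 0, 0, 0, 0.02, 0, 0, 0, 0, 0, 0.015, 0, 0, 0, 0, 0, 0.008, 0, 0, 0, 0, 0, 0.005, 0, 0, 0, 0, 0, 0.003, 0, 0, 0, 0, 0, 0, 0, 0, 0, 0, 0, 0, 0, 0, 0]
}}

```text
time_s: 13.38
ee_pos: [0.3707, 0.2537, 0.1643]
orientation: [0.22, 3.133, 0.001]
contact_force: [-0.6, -0.2, -1.5]
opening: 0.0118
gripper_force: 29.9
```

Call:
{"api": "servo_tool", "payload": {
  "motion": [0, 0, 0.003, 0, 0, 0, 0, 0, 0, 0, 0, 0, 0, 0, 0, 0, 0, 0]
}}

```text
time_s: 13.63
ee_pos: [0.3703, 0.2536, 0.1609]
orientation: [0.219, 3.133, 0.001]
contact_force: [0.3, -0.2, -1.2]
opening: 0.0121
gripper_force: 29.9
```

Call:
{"api": "servo_tool", "payload": {
  "motion": [0, 0, 0.002, 0, 0, 0, 0, 0, 0, 0, 0, 0, 0, 0, 0, 0, 0, 0]
}}

```text
time_s: 13.88
ee_pos: [0.37, 0.2534, 0.1584]
orientation: [-0.219, -3.134, 0.0]
contact_force: [0.1, -0.3, -1.9]
opening: 0.0116
gripper_force: 29.9
```

Call:
{"api": "servo_tool", "payload": {
  "motion": [0, 0, 0.002, 0, 0, 0, 0, 0, 0, 0, 0, 0, 0, 0, 0, 0, 0, 0]
}}

```text
time_s: 14.13
ee_pos: [0.37, 0.2534, 0.1564]
orientation: [-0.219, -3.134, 0.0]
contact_force: [0.0, -0.0, -1.4]
opening: 0.0116
gripper_force: 29.9
```

Call:
{"api": "servo_tool", "payload": {
  "motion": [0, 0, 0.0015, 0, 0, 0, 0, 0, 0, 0, 0, 0, 0, 0, 0, 0, 0, 0]
}}

```text
time_s: 14.38
ee_pos: [0.3703, 0.2536, 0.1559]
orientation: [0.219, 3.134, 0.0]
contact_force: [-2.0, -1.7, 5.8]
opening: 0.012
gripper_force: 29.9
```

Contact, Fz +6 N. Releasing and rising.

Call:
{"api": "servo_tool", "payload": {
  "motion": [0, 0, 0, 0, 0, 0, 0, 0, 0, 0, 0, 0, 0, 0, 0, 0, 0, 0, 0, 0, 0, 0, 0, 0, 0, 0, -0.01, 0, 0, 0, 0, 0, -0.02, 0, 0, 0, 0, 0, -0.03, 0, 0, 0, 0, 0, -0.03, 0, 0, 0, 0, 0, -0.03, 0, 0, 0, 0, 0, -0.03, 0, 0, 0, 0, 0, 0, 0, 0, 0, 0, 0, 0, 0, 0, 0],
  "claw": 0.45
}}

```text
time_s: 15.38
ee_pos: [0.3713, 0.2542, 0.308]
orientation: [0.219, 3.129, 0.005]
contact_force: [0.1, -0.6, 0.0]
opening: 0.0393
gripper_force: 0.0
```

```bash
python3 - <<'E'
from h import *
s,M=st(); sc=cap("scene");t=cap("top");pickle.dump((sc,t),open("s6.pkl","wb"))
a=cv2.resize(sc["img"][130:290,140:430],None,fx=2.0,fy=2.0,interpolation=cv2.INTER_CUBIC)
b=cv2.resize(t["img"][150:290,105:415],(580,262),interpolation=cv2.INTER_CUBIC)
cv2.imwrite("pics/s6.png",np.vstack([a[:, :580],b])[...,::-1])
# next: from here to tab4 open at 1.88 rad
ctr=np.array([.5409,-.1964]);a=np.radians(-19.4);X=np.array([np.cos(a),np.sin(a)]);Y=np.array([-np.sin(a),np.cos(a)])
for th in(1.8,1.9):
    g=ctr+X*(.07-.16*np.cos(th))-.15*Y;print(th,g,.086+.16*np.sin(th)-.019)
    print("tool d at present yaw",(M.T@np.r_[g-s["ee_pos"][:2],0]).round(4))
E
```

```text
t 15.38 p [0.3713 0.2542 0.308 ] xyaw 171.99 z [ 0.0047  0.0029 -1.    ] op 0.0393 F [ 0.1 -0.6  0. ] g 0.0
1.8 [ 0.59138976 -0.37320951] 0.22281562094051124
tool d at present yaw [-0.3054 -0.5906 -0.0008]
1.9 [ 0.60589086 -0.37831615] 0.21840801402998633
tool d at present yaw [-0.3204 -0.5936 -0.0007]
```

View pics/s6.png

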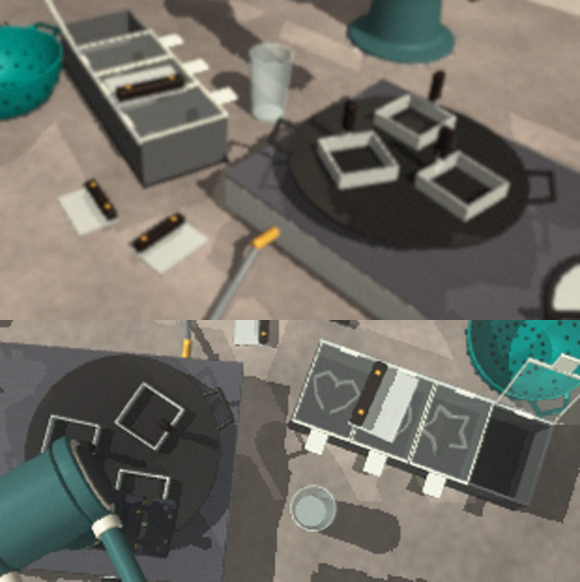

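The square ring stands flat, handle up, on the tawa's front. Rings A and B and the scraper haven't moved and lid 4 is open (top inset ~535,390). Now back to the tab to lower the lid.

Call:
{"api": "servo_tool", "payload": {
  "motion": [-0.008, -0.0148, 0, 0, 0, 0, -0.016, -0.0297, 0, 0, 0, 0, -0.016, -0.0297, 0, 0, 0, 0, -0.016, -0.0297, 0, 0, 0, 0, -0.016, -0.0297, 0, 0, 0, 0, -0.016, -0.0297, 0, 0, 0, 0, -0.016, -0.0297, 0, 0, 0, 0, -0.016, -0.0297, 0, 0, 0, 0, -0.016, -0.0297, 0, 0, 0, 0, -0.016, -0.0297, 0, 0, 0, 0, -0.016, -0.0297, 0, 0, 0, 0, -0.016, -0.0297, 0, 0, 0, 0, -0.016, -0.0297, 0, 0, 0, 0, -0.016, -0.0297, 0, 0, 0, 0, -0.016, -0.0297, 0, 0, 0, 0, -0.016, -0.0297, 0, 0, 0, 0, -0.016, -0.0297, 0, 0, 0, 0, -0.016, -0.0297, 0, 0, 0, 0, -0.016, -0.0297, 0, 0, 0, 0, -0.016, -0.0297, 0, 0, 0, 0],
  "claw": 0.6
}}

```text
time_s: 17.15
ee_pos: [0.5977, -0.3645, 0.3019]
orientation: [-0.219, -3.13, -0.004]
contact_force: [0.2, 0.8, -0.1]
opening: 0.053
gripper_force: 0.0
```

Call:
{"api": "servo_tool", "payload": {
  "motion": [-0.008, -0.0148, 0, 0, 0, 0, 0, 0, 0, 0, 0, 0.0995, 0, 0, 0, 0, 0, 0.0995, 0, 0, 0, 0, 0, 0, 0, 0, 0, 0, 0, 0, 0, 0, 0, 0, 0, 0]
}}

```text
time_s: 17.65
ee_pos: [0.6038, -0.3787, 0.3035]
orientation: [-0.525, -3.095, -0.002]
contact_force: [-0.0, 0.2, 0.4]
opening: 0.0529
gripper_force: 0.0
```

```bash
python3 - <<'E'
from h import *
s,M=st(); c=cap("wrist");pickle.dump(c,open("w7.pkl","wb"));save(c,"pics/w7.png")
g=np.array([.6059,-.3788]);print((M.T@np.r_[g-s["ee_pos"][:2],0]).round(4))
E
```

```text
t 17.65 p [ 0.6038 -0.3787  0.3035] xyaw 160.74 z [-0.0019  0.0013 -1.    ] op 0.0529 F [-0.   0.2  0.4] g 0.0
[-0.002   0.0006 -0.    ]
```

View pics/w7.png

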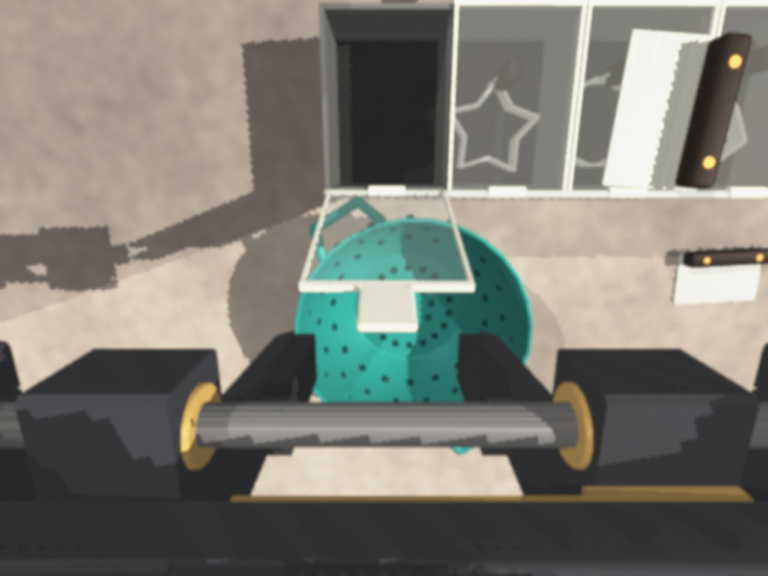

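The open lid's tab at (388,308) is centred between the fingers (315–460). I'll go down and pinch it.

Call:
{"api": "servo_tool", "payload": {
  "motion": [-0.002, 0, 0.0205, 0, 0, 0, 0, 0, 0.0205, 0, 0, 0, 0, 0, 0.0205, 0, 0, 0, 0, 0, 0.0205, 0, 0, 0, 0, 0, 0, 0, 0, 0, 0, 0, 0, 0, 0, 0]
}}

```text
time_s: 18.2
ee_pos: [0.6061, -0.3795, 0.223]
orientation: [-0.527, -3.097, -0.0]
contact_force: [-0.2, -0.1, 0.1]
opening: 0.0528
gripper_force: 0.0
```

Call:
{"api": "servo_tool", "payload": {
  "motion": [0, 0, 0, 0, 0, 0, 0, 0, 0, 0, 0, 0, 0, 0, 0, 0, 0, 0, 0, 0, 0, 0, 0, 0, 0, 0, 0, 0, 0, 0, 0, 0, 0, 0, 0, 0],
  "claw": 0
}}

```text
time_s: 18.7
ee_pos: [0.6062, -0.3796, 0.2231]
orientation: [0.529, 3.097, 0.001]
contact_force: [0.9, 2.4, 1.6]
opening: 0.0295
gripper_force: 30.0
```

```bash
python3 - <<'E'
from h import *
s,M=st()
h=np.array([.5409,-.1964]);a=np.radians(-19.4);X=np.array([np.cos(a),np.sin(a)])
g=s["ee_pos"];bx=(g[:2]-h)@X-.07;bz=g[2]+.019-.086;print("r",np.hypot(bx,bz),"th",np.arctan2(bz,-bx))
r=np.hypot(bx,bz);th=np.r_[np.arctan2(bz,-bx),np.arange(1.8,-.01,-.1)]
p=np.c_[r*np.cos(th),-r*np.sin(th)];print(np.diff(p,axis=0).round(4).tolist())
E
```

```text
t 18.7 p [ 0.6062 -0.3796  0.2231] xyaw 160.6 z [ 1.e-04  5.e-04 -1.e+00] op 0.0295 F [0.9 2.4 1.6] g 30.0
r 0.16471344701658364 th 1.894886327279734
[[0.015, -0.0043], [0.0162, -0.0029], [0.0164, -0.0013], [0.0165, 0.0003], [0.0163, 0.002], [0.0161, 0.0036], [0.0156, 0.0052], [0.015, 0.0067], [0.0143, 0.0082], [0.0134, 0.0096], [0.0124, 0.0109], [0.0112, 0.012], [0.01, 0.0131], [0.0086, 0.014], [0.0072, 0.0148], [0.0056, 0.0155], [0.0041, 0.016], [0.0025, 0.0163], [0.0008, 0.0164]]
```

Call:
{"api": "servo_tool", "payload": {
  "motion": [0.015, 0, -0.0043, 0, 0, 0, 0.0162, 0, -0.0029, 0, 0, 0, 0.0164, 0, -0.0013, 0, 0, 0, 0.0165, 0, 0.0003, 0, 0, 0, 0.0163, 0, 0.002, 0, 0, 0, 0.0161, 0, 0.0036, 0, 0, 0, 0.0156, 0, 0.0052, 0, 0, 0, 0.015, 0, 0.0067, 0, 0, 0]
}}

```text
time_s: 19.37
ee_pos: [0.4867, -0.3375, 0.2136]
orientation: [0.529, 3.093, -0.0]
contact_force: [4.6, -0.3, -5.9]
opening: 0.0294
gripper_force: 30.0
```

Call:
{"api": "servo_tool", "payload": {
  "motion": [0.0143, 0, 0.0082, 0, 0, 0, 0.0134, 0, 0.0096, 0, 0, 0, 0.0124, 0, 0.0109, 0, 0, 0, 0.0112, 0, 0.012, 0, 0, 0, 0.01, 0, 0.0131, 0, 0, 0, 0.0086, 0, 0.014, 0, 0, 0, 0.0072, 0, 0.0148, 0, 0, 0]
}}

```text
time_s: 19.95
ee_pos: [0.4151, -0.3124, 0.1316]
orientation: [0.529, 3.091, -0.001]
contact_force: [6.7, 0.8, -1.9]
opening: 0.0292
gripper_force: 30.0
```

Call:
{"api": "servo_tool", "payload": {
  "motion": [0.0056, 0, 0.0155, 0, 0, 0, 0.002, 0, 0.008, 0, 0, 0, 0.002, 0, 0.008, 0, 0, 0, 0.0013, 0, 0.008, 0, 0, 0, 0.0012, 0, 0.008, 0, 0, 0, 0.0005, 0, 0.007, 0, 0, 0, 0, 0, 0, 0, 0, 0, 0, 0, 0, 0, 0, 0]
}}

```text
time_s: 20.62
ee_pos: [0.4034, -0.3083, 0.0771]
orientation: [0.53, 3.093, -0.001]
contact_force: [4.9, 2.7, 0.9]
opening: 0.0293
gripper_force: 30.0
```

Call:
{"api": "servo_tool", "payload": {
  "motion": [0, 0, 0.003, 0, 0, 0, 0, 0, 0, 0, 0, 0, 0, 0, 0, 0, 0, 0]
}}

```text
time_s: 20.87
ee_pos: [0.4033, -0.3083, 0.0742]
orientation: [0.53, 3.093, -0.001]
contact_force: [4.9, 2.0, 1.1]
opening: 0.0292
gripper_force: 30.0
```

Call:
{"api": "servo_tool", "payload": {
  "motion": [0, 0, 0.003, 0, 0, 0, 0, 0, 0, 0, 0, 0, 0, 0, 0, 0, 0, 0]
}}

```text
time_s: 21.12
ee_pos: [0.4033, -0.3083, 0.0725]
orientation: [0.529, 3.094, -0.001]
contact_force: [0.8, 5.2, 10.2]
opening: 0.0293
gripper_force: 30.0
```

Call:
{"api": "servo_tool", "payload": {
  "motion": [0, 0, 0.002, 0, 0, 0, 0, 0, 0, 0, 0, 0, 0, 0, 0, 0, 0, 0]
}}

```text
time_s: 21.37
ee_pos: [0.4034, -0.3084, 0.0722]
orientation: [0.529, 3.094, -0.001]
contact_force: [-2.1, 7.8, 20.8]
opening: 0.0293
gripper_force: 30.0
```

Lid firmly seated (Fz rising to 21 N, z stopped at 0.072). Release and retreat.

Call:
{"api": "servo_tool", "payload": {
  "motion": [0, 0, -0.002, 0, 0, 0, 0, 0, 0, 0, 0, 0, 0, 0, 0, 0, 0, 0, 0, 0, 0, 0, 0, 0, 0, 0, -0.01, 0, 0, 0, 0, 0, -0.02, 0, 0, 0, 0, 0, -0.025, 0, 0, 0, 0, 0, -0.025, 0, 0, 0, 0, 0, -0.03, 0, 0, 0, 0, 0, -0.03, 0, 0, 0, 0.03, 0, -0.02, 0, 0, 0, 0, 0, 0, 0, 0, 0, 0, 0, 0, 0, 0, 0],
  "claw": 0.6
}}

```text
time_s: 22.45
ee_pos: [0.3734, -0.2984, 0.2325]
orientation: [0.53, 3.093, -0.003]
contact_force: [-0.4, -0.1, -0.4]
opening: 0.0526
gripper_force: 0.0
```

```bash
python3 - <<'E'
from h import *
s,M=st(); sc=cap("scene");t=cap("top")
a=cv2.resize(sc["img"][110:290,140:430],None,fx=2.0,fy=1.7,interpolation=cv2.INTER_CUBIC)
b=cv2.resize(t["img"][150:290,105:415],(580,262),interpolation=cv2.INTER_CUBIC)
cv2.imwrite("pics/s8.png",np.vstack([a[:, :580],b])[...,::-1])
E
```

```text
t 22.45 p [ 0.3734 -0.2984  0.2325] xyaw 160.55 z [ 0.0026 -0.0025 -1.    ] op 0.0526 F [-0.4 -0.1 -0.4] g 0.0
```

View pics/s8.png

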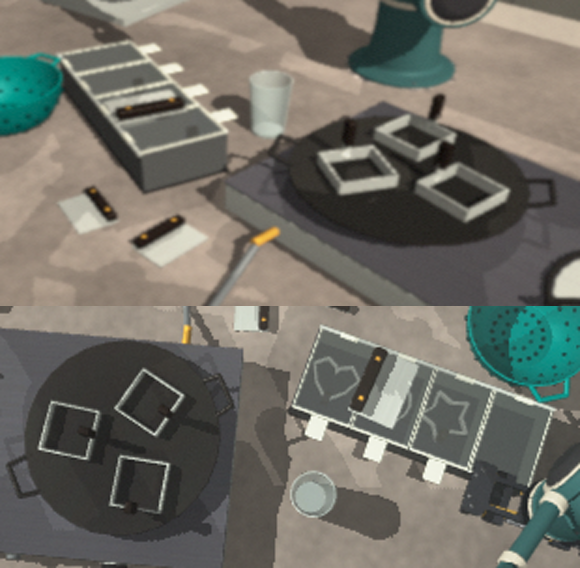

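All four lids are shut and the ring stands flat on the tawa with the two others (top inset 140,485). The scraper is still on lid 2 and everything else is in place.

```bash
python3 -c "
from plant import arm
print(arm.close_job())"
```

```text
the job is handed in; nothing more can be done
None
```

The square ring from bay 4 is set flat, handle up, on the tawa beside the other two; lid 4 was lowered shut, the scraper (on lid 2) didn't need moving, and the job was handed in at about 22.5 s with no verdict returned.

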